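# Put the portable drive back in its spring-lid case

## Robot

A 6-joint arm with a two-finger parallel gripper is mounted at the origin on the work surface. World frame = base frame: x ahead of the robot, y to its left, z up, the work surface at z = 0. Lengths are in m, angles in degrees, forces in N, time in s.
With the tool pointing down it reaches from about 0.3 to 0.75 m from the base axis. Payload 8.5 kg.
Tool frame: the origin (TCP) lies at the very end of the fingers, on their centre line; the grasp point (between the pads) lies 19 mm behind it (env.hold_point_z is the distance from the TCP to the grasp point, in m); z points along the fingers, y is the line along which they close (so a half turn about z gives the same grasp; the last joint's range is limited). The gripper opens to 85 mm and grips with 20 to 120 N. Pads are 22 mm wide; open, the fingers measure 114 mm over their backs; the gripper's body (76 mm by 85 mm) begins 54 mm behind the grasp point. The pads swing forward as they close: fully open they stand 13 mm farther back than shut.
Start: joints at [-12.336, 21.807, 74.336, -0, 83.858, -12.336], TCP at [0.55, 0, 0.201] pointing down, gripper open.
Joint ranges: [-178.18, 178.18], [-50.72, 133.34], [12.68, 142.11], [-81.47, 261.47], [9.98, 163.14], [-165.26, 165.26]. Speed limits (degrees/s): [136.94, 136.94, 180, 180, 180, 180].

## Interface

Orientations are given as a 3x3 rotation matrix whose columns are the frame's x, y, z axes.
In Python, from rig import env, optics gives the robot as it stands.
- The arm moves only by the shell command python3 -m jog 'ROWS' [OPENING] [FORCE]. ROWS is JSON, a list of rows, each an object with "linear": the shift along the tool's x, y, z in units of 40 mm (1.0 is 40 mm), a list of three; "roll": the turn about the tool's z in units of 5 degrees (1.0 is 5 degrees). A call has 1 to 12 rows; each row shifts and turns the commanded pose from where the row before left it, along the tool's axes as they then stand; what a row does not reach is not made up. A row lasts 1/12 s, in which the tool goes at most 41.7 mm and 7.16 degrees, less where a joint would pass 70% of its speed; a pose out of reach is approached as far as the arm can. A call is refused whole if a number of a shift passes 1 or a number of a turn 1, either way. A call with a gripper value outside its range is refused whole. OPENING is the opening, from -1 (shut) to 1 (fully open), set as the call begins (- or left out, the last holds). The fingers move at their own pace and stop on an object; FORCE is the grip in N (left out, the last holds). Time passes only in rows, so rows that do not move let the fingers close. It gives the time, the measured TCP pose, the force, the opening and the grip force at its end, in the units of the state.
- env.observe(): the state, without advancing time (a new reading comes with each control period).
- optics.get_image(name): name is "scene" or "side" or "wrist"; returns the picture (420x560x3 uint8, red, green, blue); there is no depth.
- optics.calibration(name): a dict with "fov_y" (degrees; the focal length in pixels is half the picture's height over the tangent of half this angle, whatever the lens; pixels are square), "cx", "cy" (the principal point, pixels), "D" ([k1, k2, p1, p2, k3] as OpenCV has them; the pictures are not rectified), "T" (4x4, takes a point from camera to world coordinates). Camera axes: x right, y down, z forward; pixel columns grow to the right and rows downward; lengths in m; the calibration is good to about 2 mm. A picture is of the moment at which its call begins: read the wrist's pose just before it. calibration takes no time and is no camera call; for the wrist camera it gives the pose at the moment of the call.
- env.close_job(): hands the job in; it is judged then, once.
The state is a dict: "time_s": time; "q": joint angles; "qvel": joint speeds; "joint_efforts": joint torques, N m; "position": TCP position; "tool_rot": TCP orientation; "ft_force": force on the tool from outside, world axes, zero at the start; "wrist_torque": the same for the moment, N m; "grip_width": finger opening in m; "gripper_force": force on a finger pad.
Only numpy, scipy, OpenCV 4.12 (cv2) and the standard library are available. Lean on these libraries where they do the work, as an engineer would, in place of code of your own. Each camera call takes 0.05 s, during which the arm holds its last target. There are 200 camera calls.

## Task

Put the orange-banded portable drive away in its blue hard case: press the orange thumb latch so that the sprung lid pops open, lay the drive flat and fully down in the nest inside, then swing the lid over and press it down until it snaps shut and stays shut. Work gently: do not ram the drive home (under 40 N), never push on the case, its latch or its lid with more than 20 N, and leave everything else on the desk where it is.

Things in the scene. Friction and masses are not known exactly. Their poses are not given: they have to be found in the camera images.
- plate: Bright metal base plate of the case, 130 x 130 x 10 mm, fixed. Origin: centre of its underside; x from latch side (-x, towards the robot) to hinge side, y along the hinge, z up. The case stands centred on it, immovable, on rubber feet of unknown thickness: its underside is 10 to 24 mm above the desk, not measured, to be felt or seen; call it H. Heights below are in mm above H.
- nest_mark (a point): Plan position of the nest centre, on the plate's top, plate axes. Dark blue case 108 mm in x, 112 in y, rim at H+26. Nest floor at H+16; grey nest walls up to H+25 leave 43 mm in x by 83 mm in y for the drive, its length along y, either way round. Mid-way along both long sides the walls are cut away for 48 mm in y, so fingers fit beside the drive down to the floor, out to x = 50 mm.
- pad_mark (a point): Plan position of the best pressing point on the orange thumb pad, on the plate's level top, plate axes. The pad's flat top is at H+20 at rest; it reaches 10 mm to -x and 20 mm to +x of this point and is 34 mm wide. Behind it, from 20 mm to +x on (15 mm when pressed), stands the latch's hook, up to H+41. Shut lid's front face: 36 mm to +x.
- hinge_mark (a point): Plan position of the middle of the lid's hinge line, on the plate's top, plate axes; hinge axis along y at H+26. Shut, the light blue lid reaches from here 108 mm to -x, 112 mm wide, its flat top at H+40. Hollow inside: 3 mm to spare over a seated drive; it cannot shut over an unseated one.
- lid (a joint): Lid angle, rad: 0 shut, stop at 1.75 (beyond upright). Sprung: unlatched it flies open within about 2 s and reopens if let go unlatched. To shut, push it from behind (+x) over and down: 1 to 2 N at its front edge, then, from 0.12 rad on, its keeper bar meets the latch nose and takes 5 to 12 N near the front edge; past 0.03 rad it snaps in and comes to a hard stop at 0. Latched: under 0.02.
- thumb (a joint): Rocking angle of the orange thumb latch, rad: 0 at rest, 0.20 at its stop; springs back. At the pressing point the pad travels only 6.5 mm down: it starts to move at about 3 N, frees the lid at 0.08 to 0.12 rad (about 3 mm, 4 to 7 N) and comes hard against its stop at about 7 N.
- drive: Loose portable drive, aluminium with two orange bands, 40 x 80 x 18 mm (x, y, z), rounded edges, 0.1 kg or so, lying flat on the desk. Origin: centre of its underside; y along its length, z up.
- mug: White mug, 80 mm wide, 95 mm high, a bystander. Origin at the centre of its underside.
- notes: Yellow block of sticky notes, 76 x 50 x 22 mm, a bystander. Origin at the centre of its underside.
- marker: Green marker, 105 x 16 x 14 mm along its x, a bystander. Origin at the centre of its underside.
- stick: Small white memory stick, 54 x 18 x 9 mm, a bystander (not the drive). Origin at its underside.
- mouse: Black computer mouse, 105 x 60 x 30 mm, a bystander. Origin at the centre of its underside.
- stapler: Blue and black stapler, 140 x 36 x 57 mm along its x, a bystander. Origin at the centre of its underside.
Not all that is in view belongs to the job. What is shaped like the plate but brown or red is not meant.

How it is judged:
By the outcome, as a careful person would: the job done as asked, in the order asked, and still so for the second after the job is handed in, with the robot touching nothing.
It also fails if it takes over 72 s, if anything falls off the work surface, if the arm or the gripper's body presses on something with over 40 N, if the wrist force passes 120 N, or if a joint passes its speed limit or range.

## Working session

There is one attempt and no reset: what is moved stays moved. The work goes in short steps, Python scripts to look and compute and a shell command to move; the robot and the scene stay as the last step left them, time stands still between calls to the robot, and variables do not carry over. Pictures are saved under pics/ and viewed, at most 10 in all, crops included, and the job is handed in when it is done.

```bash
ls; mkdir -p pics
python3 - <<'E'
from rig import env, optics
import cv2,numpy as np
for n in ["scene","side","wrist"]:
    im=optics.get_image(n); cv2.imwrite(f"pics/{n}0.png",im[:,:,::-1])
    c=optics.calibration(n); print(n,c["fov_y"],c["cx"],c["cy"],c["D"],np.round(c["T"],3).tolist())
o=env.observe(); print(o["time_s"],o["tool_rot"],o["grip_width"],env.hold_point_z)
E
```

```text
pics
scene 46.403271551966704 275.7811883251838 209.75893367801814 [-0.07125047  0.          0.          0.          0.        ] [[0.401, 0.702, -0.588, 1.322], [0.916, -0.299, 0.268, -0.358], [0.012, -0.646, -0.763, 1.065], [0.0, 0.0, 0.0, 1.0]]
side 55.51299098091779 274.4433022973089 214.61071259550826 [-0.00807433  0.          0.          0.          0.        ] [[0.976, -0.153, 0.155, 0.389], [-0.218, -0.667, 0.713, -0.687], [-0.006, -0.729, -0.684, 0.704], [0.0, 0.0, 0.0, 1.0]]
wrist 63.122637876197004 276.40787694228993 208.72286296165498 [0.02736958 0.         0.         0.         0.        ] [[1.0, 0.0, 0.0, 0.55], [0.0, -0.966, -0.258, 0.065], [0.0, 0.258, -0.966, 0.373], [0.0, 0.0, 0.0, 1.0]]
0.15 [[ 4.50764100e-07  9.99999436e-01 -1.06245304e-03]
 [ 9.99999972e-01 -2.01237006e-07  2.34859504e-04]
 [ 2.34859158e-04 -1.06245312e-03 -9.99999408e-01]] 0.08529730648996943 0.0187
```

View pics/scene0.png

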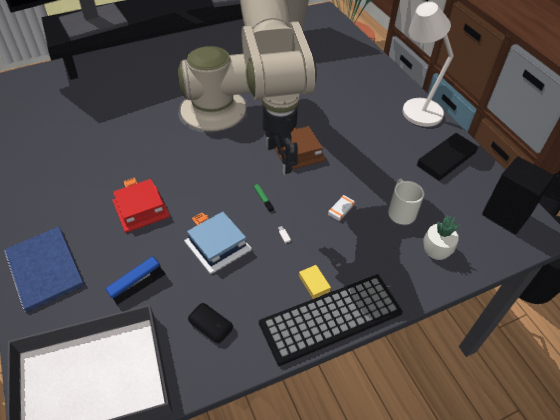

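View pics/side0.png

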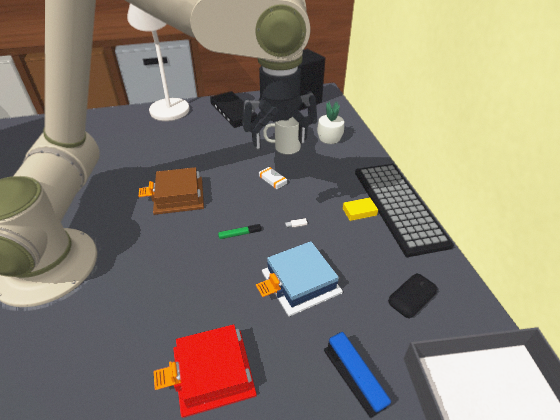

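Scene picture: the blue case is on a bright plate at (217,240), with decoy cases in red (141,203) and brown (300,147). The orange-banded drive is at (342,208), and the memory stick at (284,235) could be taken for it. Side picture: case (303,275), drive (272,178), stick (296,223). I choose the blue case and the banded drive, and check them in close crops.

Run:
```python
import cv2,numpy as np
a=cv2.imread("pics/side0.png"); b=cv2.imread("pics/scene0.png")
def crop(im,x,y,w,h,s): return cv2.resize(im[y:y+h,x:x+w],None,fx=s,fy=s,interpolation=cv2.INTER_CUBIC)
A=crop(a,250,235,100,80,4); B=crop(b,175,205,100,80,4)   # case
C=crop(a,247,155,50,40,8)[:280]; D=crop(b,317,188,50,40,8)[:280]
cv2.imwrite("pics/crop1.png",np.vstack([np.hstack([A,B]),np.hstack([C,D])])[:600])
```

```text
(no output)
```

View pics/crop1.png

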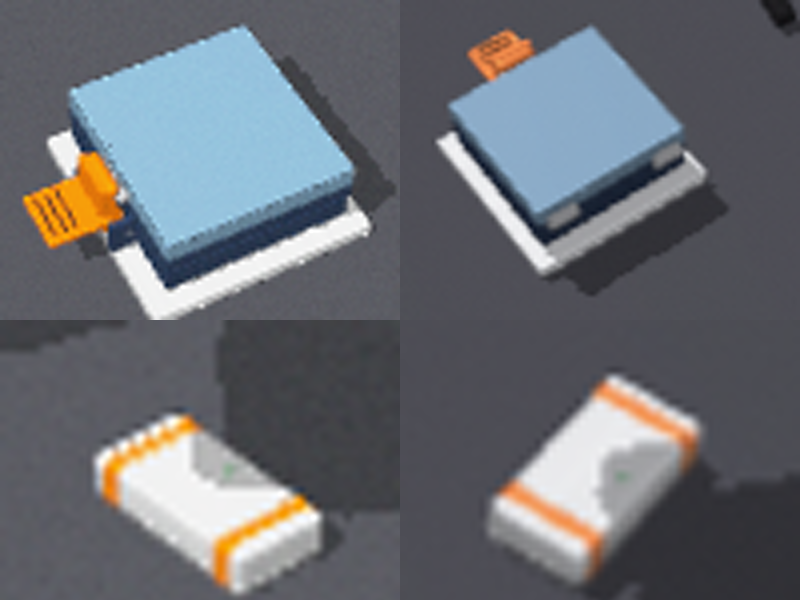

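The crops confirm the choice: a light-blue lid with the orange latch on the robot side on a bright plate, and a drive with two orange bands. Now fit the poses.

```bash
cat > h.py <<'E'
import cv2,numpy as np
from scipy.optimize import least_squares
from rig import env, optics
def cal(n):
    c=optics.calibration(n); f=210/np.tan(np.radians(c["fov_y"]/2))
    return np.array([[f,0,c["cx"]],[0,f,c["cy"]],[0,0,1]]),np.array(c["D"]),np.array(c["T"])
def proj(c,P):
    K,D,T=c; W=np.linalg.inv(T)
    return cv2.projectPoints(np.asarray(P,float).reshape(-1,1,3),cv2.Rodrigues(W[:3,:3])[0],W[:3,3],K,D)[0][:,0]
def ray(c,uv,z):
    K,D,T=c; p=cv2.undistortPoints(np.array([[uv]],float),K,D)[0,0]
    d=T[:3,:3]@[p[0],p[1],1]; return T[:3,3]+d*(z-T[2,3])/d[2]
def rect(x,y,yaw,z,lx,ly):
    c,s=np.cos(yaw),np.sin(yaw)
    return [[x+c*a*lx/2-s*b*ly/2,y+s*a*lx/2+c*b*ly/2,z] for a,b in [(-1,1),(-1,-1),(1,1),(1,-1)]]
def fit(obs,lx,ly,p0,z=None):
    def r(p):
        return np.concatenate([(proj(c,rect(p[0],p[1],p[2],p[3] if z is None else z,lx,ly))-uv).ravel() for c,uv in obs])
    s=least_squares(r,p0); return s.x,np.sqrt(np.mean(s.fun**2)),s.fun.reshape(-1,2)
E
python3 - <<'E'
from h import *
S,C=cal("side"),cal("scene")
s=np.array([[71,92],[170,248],[243,27],[354,165]])/4+[250,235]
c=np.array([[190,27],[50,105],[283,130],[138,213]])/4+[175,205]
x,e,f=fit([(S,s),(C,c)],.108,.112,[.6,-.15,0,.055]); print("lid",x,np.degrees(x[2]),e);print(f.round(1).tolist())
for n,K,uv in [("side",S,(205/8+247,165/8+155)),("scene",C,(200/8+317,140/8+188))]: print(n,ray(K,uv,.018))
# drive end points: axis through bands
print(ray(S,(145/8+247,125/8+155),.018)-ray(S,(270/8+247,210/8+155),.018))
print("notcase",ray(S,(296,223),0.009),ray(S,(240,231),.014))
for n in["mug"]: print(n,ray(S,(288,150),0))
E
```

```text
lid [ 0.55784752 -0.17781157  0.24703635  0.05232293] 14.15414026385006 0.34759646117177434
[[-0.5, -0.0], [-0.1, -0.2], [0.1, -0.6], [0.2, 0.6], [0.2, -0.1], [-0.5, 0.3], [0.3, -0.4], [0.0, 0.6]]
side [0.57392268 0.18530328 0.018     ]
scene [0.57419093 0.18862394 0.018     ]
[-0.03225227  0.05734207  0.        ]
notcase [ 0.59175743 -0.004429    0.009     ] [ 0.45089518 -0.0057779   0.014     ]
mug [0.65348469 0.32474791 0.        ]
```

```bash
python3 -m jog '[{"linear":[-1,-0.1,0],"roll":0},{"linear":[-1,-0.1,0],"roll":0},{"linear":[-1,-0.1,0],"roll":0},{"linear":[-1,-0.1,0],"roll":0},{"linear":[-1,-0.1,0],"roll":0},{"linear":[0,0,0],"roll":-1},{"linear":[0,0,0],"roll":-1},{"linear":[0,0,0],"roll":-0.83},{"linear":[0,0,0],"roll":0},{"linear":[0,0,0],"roll":0}]' -1 40
python3 - <<'E'
from h import *
o=env.observe(); print(o["time_s"],o["position"],np.round(o["tool_rot"],3).tolist(),o["ft_force"],o["grip_width"])
im=optics.get_image("wrist"); np.savez("pics/w1.npz",T=optics.calibration("wrist")["T"])
cv2.imwrite("pics/w1.png",im[:,:,::-1])
E
```

```text
time_s: 0.98
position: [0.5299, -0.1999, 0.2012]
tool_rot: [[-0.242, 0.97, -0.0], [0.97, 0.242, 0.0], [0.0, -0.0, -1.0]]
ft_force: [0.2, 0.9, -0.5]
grip_width: -0.0001
gripper_force: 0.0
0.9833 [ 0.52990967 -0.19993313  0.20121671] [[-0.242, 0.97, -0.0], [0.97, 0.242, 0.0], [0.0, -0.0, -1.0]] [ 0.21474461  0.92274234 -0.47267763] -6.317853385152455e-05
```

View pics/w1.png

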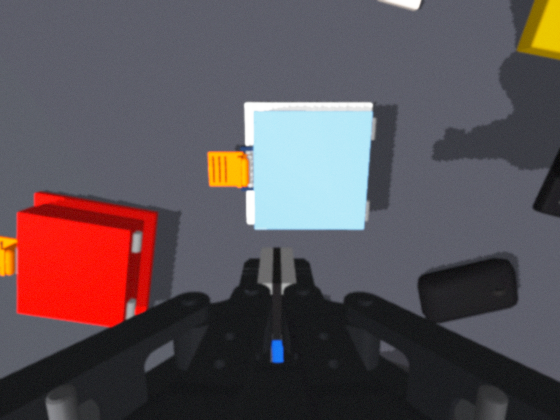

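Wrist view: light-blue lid with corners near (254,111), (371,110), (364,230), (255,230). The orange pad spans (207–249, 152–187), the plate corner is at (245,102), and the red decoy is at lower left.

Run:
```python
from h import *
im=cv2.imread("pics/w1.png"); hsv=cv2.cvtColor(im,cv2.COLOR_BGR2HSV)
def biggest(m,win):
    k=np.zeros_like(m); x,y,w,h=win; k[y:y+h,x:x+w]=m[y:y+h,x:x+w]
    cs=cv2.findContours(k,cv2.RETR_EXTERNAL,cv2.CHAIN_APPROX_NONE)[0]; return max(cs,key=cv2.contourArea)
L=biggest(cv2.inRange(hsv,(85,60,120),(105,255,255)),(200,80,200,170))
P=biggest(cv2.inRange(hsv,(8,150,120),(22,255,255)),(200,130,60,80))
q=lambda c:cv2.approxPolyDP(c,0.03*cv2.arcLength(c,True),True)[:,0]
print(q(L).tolist(),q(P).tolist(),cv2.boundingRect(P))
c=cal("wrist"); 
l=q(L).astype(float)
def pick(sx,sy): return l[np.argmax(l@[sx,sy])]
uv=np.array([pick(-1,-1),pick(-1,1),pick(1,-1),pick(1,1)])  # (-x+y),(-x-y),(+x+y),(+x-y)
S,C=cal("side"),cal("scene")
s=np.array([[71,92],[170,248],[243,27],[354,165]])/4+[250,235]
d=np.array([[190,27],[50,105],[283,130],[138,213]])/4+[175,205]
for obs in ([(c,uv)],[(c,uv),(S,s),(C,d)]):
    x,e,f=fit(obs,.108,.112,[.558,-.178,.247,.053]); print(x,np.degrees(x[2]),e)
H=x[3]-.04; R=np.array([[np.cos(x[2]),-np.sin(x[2])],[np.sin(x[2]),np.cos(x[2])]])
for p in q(P): print(p,((ray(c,p,H+.020)[:2]-x[:2])@R*1000).round(1))
print("pad",x[:2]+R@[-.09,0],"H",H, "plate corner",((ray(c,(245,102),.01)[:2]-x[:2])@R*1000).round(1),((ray(c,(247,224),.01)[:2]-x[:2])@R*1000).round(1))
```

```text
[[255, 112], [254, 228], [363, 229], [373, 112]] [[208, 152], [209, 185], [246, 186], [243, 152]] (207, 151, 42, 37)
[ 0.55953274 -0.17864805  0.23227374  0.0483203 ] 13.308304786634443 0.5262425512079825
[ 0.558805   -0.178162    0.23530302  0.05175041] 13.481870112893198 0.6695041633717617
[208 152] [-100.4   16.6]
[209 185] [-100.8  -16.6]
[246 186] [-63.3 -17.2]
[243 152] [-65.8  17. ]
pad [ 0.47128506 -0.19914439] H 0.011750405141412366 plate corner [-65.  65.] [-64.7 -64.5]
```

```bash
python3 -m jog '[{"linear":[0.18,-0.75,0],"roll":0},{"linear":[0.19,-0.74,0],"roll":0.1},{"linear":[0,0,1],"roll":0},{"linear":[0,0,1],"roll":0},{"linear":[0,0,1],"roll":0},{"linear":[0,0,0.7],"roll":0},{"linear":[0,0,0.3],"roll":0},{"linear":[0,0,0],"roll":0},{"linear":[0,0,0],"roll":0}]'; python3 -m jog '[{"linear":[0,0,0.03],"roll":0},{"linear":[0,0,0.03],"roll":0},{"linear":[0,0,0.03],"roll":0},{"linear":[0,0,0.03],"roll":0},{"linear":[0,0,0],"roll":0}]'; python3 -m jog '[{"linear":[0,0,0.03],"roll":0},{"linear":[0,0,0.03],"roll":0},{"linear":[0,0,0],"roll":0}]'
```

```text
time_s: 1.78
position: [0.4687, -0.2001, 0.0415]
tool_rot: [[-0.235, 0.972, -0.0], [0.972, 0.235, 0.0], [0.0, -0.0, -1.0]]
ft_force: [0.3, -1.5, 0.6]
grip_width: -0.0001
gripper_force: 0.0
time_s: 2.2
position: [0.4687, -0.2003, 0.0368]
tool_rot: [[-0.236, 0.972, 0.0], [0.972, 0.236, -0.0], [-0.0, 0.0, -1.0]]
ft_force: [0.6, -0.2, 0.4]
grip_width: -0.0001
gripper_force: 0.0
time_s: 2.45
position: [0.4685, -0.2002, 0.034]
tool_rot: [[-0.236, 0.972, -0.0], [0.972, 0.236, 0.0], [0.0, -0.0, -1.0]]
ft_force: [-0.6, -0.2, -0.7]
grip_width: -0.0002
gripper_force: 0.0
```

```bash
for i in 1 2 3; do echo; done; python3 -m jog '[{"linear":[0,0,0.025],"roll":0},{"linear":[0,0,0.025],"roll":0},{"linear":[0,0,0],"roll":0}]' | grep -E 'posi|ft'; python3 -m jog '[{"linear":[0,0,0.025],"roll":0},{"linear":[0,0,0],"roll":0}]' | grep -E 'posi|ft';  python3 -m jog '[{"linear":[0,0,0.025],"roll":0},{"linear":[0,0,0],"roll":0}]' | grep -E 'posi|ft'
```

```text
position: [0.4685, -0.2001, 0.032]
ft_force: [-0.7, 0.3, 0.2]
position: [0.4685, -0.2002, 0.0311]
ft_force: [0.5, -0.4, -0.3]
position: [0.4685, -0.2002, 0.0301]
ft_force: [0.3, 0.5, 0.4]
```

```bash
python3 -m jog '[{"linear":[0,0,0.025],"roll":0},{"linear":[0,0,0],"roll":0}]' | grep -E 'posi|ft';  python3 -m jog '[{"linear":[0,0,0.025],"roll":0},{"linear":[0,0,0],"roll":0}]' | grep -E 'posi|ft'; python3 -m jog '[{"linear":[0,0,0.025],"roll":0},{"linear":[0,0,0],"roll":0}]' | grep -E 'posi|ft'
```

```text
position: [0.4685, -0.2002, 0.0291]
ft_force: [-0.3, -0.3, -0.5]
position: [0.4685, -0.2002, 0.0281]
ft_force: [0.7, 0.1, -0.3]
position: [0.4685, -0.2002, 0.0271]
ft_force: [-0.5, -0.4, -0.7]
```

Run:
```python
from h import *
S=optics.get_image("side")[:,:,::-1]; W=optics.get_image("wrist")[:,:,::-1]
o=env.observe(); print(o["position"],o["ft_force"],proj(cal("side"),[o["position"]]),proj(cal("wrist"),[o["position"]]))
a=cv2.resize(S[225:325,220:353],(532,400),interpolation=cv2.INTER_CUBIC)
b=cv2.resize(W[120:320,180:313],(266,400))
cv2.imwrite("pics/p2.png",np.hstack([a,b]))
```

```text
[ 0.46855465 -0.20020652  0.02718157] [-1.30369295  0.83386005  1.1810964 ] [[262.7995842  290.76379811]] [[275.41274695 242.67248091]]
```

View pics/p2.png

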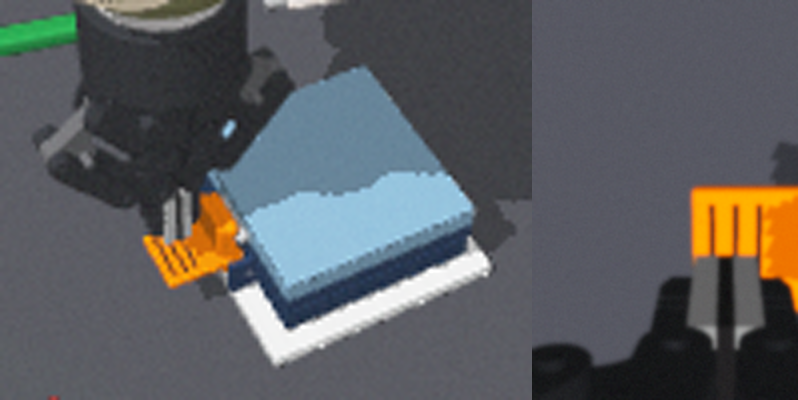

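The side crop shows the fingertips ending near (178,242) in the crop. That is still above the pad, a few mm short of the nominal TCP, so I carry on feeling downward.

```bash
python3 -m jog '[{"linear":[0,0,0.025],"roll":0},{"linear":[0,0,0.025],"roll":0},{"linear":[0,0,0],"roll":0}]' | grep -E 'posi|ft';  python3 -m jog '[{"linear":[0,0,0.025],"roll":0},{"linear":[0,0,0.025],"roll":0},{"linear":[0,0,0],"roll":0}]' | grep -E 'posi|ft'
python3 - <<'E'
from h import *
o=env.observe();c=cal("wrist");R=np.array(o["tool_rot"]);p=np.array(o["position"])
for d in (0,-.004,-.008,-.012): print(d,proj(c,[p+R@[.011,0,d],p+R@[0.006,0,d]]).round(1).tolist())
E
```

```text
position: [0.4685, -0.2002, 0.025]
ft_force: [0.2, 0.5, -0.4]
position: [0.4685, -0.2002, 0.023]
ft_force: [-0.1, -0.2, 0.1]
0 [[275.4, 223.1], [275.4, 232.1]]
-0.004 [[275.4, 225.4], [275.4, 234.6]]
-0.008 [[275.4, 227.8], [275.4, 237.2]]
-0.012 [[275.4, 230.3], [275.4, 239.9]]
```

```bash
for k in 1; do python3 -m jog '[{"linear":[0,0,0.025],"roll":0},{"linear":[0,0,0],"roll":0}]' | grep -E 'posi|ft';  python3 -m jog '[{"linear":[0,0,0.025],"roll":0},{"linear":[0,0,0],"roll":0}]' | grep -E 'posi|ft'; python3 -m jog '[{"linear":[0,0,0.025],"roll":0},{"linear":[0,0,0],"roll":0}]' | grep -E 'posi|ft'; done
python3 - <<'E'
from h import *
S=optics.get_image("side")[:,:,::-1]; W=optics.get_image("wrist")[:,:,::-1]
a=cv2.resize(S[255:305,240:300],(480,400),interpolation=cv2.INTER_CUBIC)
b=cv2.resize(W[120:320,200:360],(320,400))
cv2.imwrite("pics/p3.png",np.hstack([a,b]))
E
```

```text
position: [0.4685, -0.2002, 0.0221]
ft_force: [0.3, 0.7, 0.1]
position: [0.4685, -0.2002, 0.0211]
ft_force: [-0.2, -0.0, 0.2]
position: [0.4685, -0.2002, 0.0201]
ft_force: [0.5, -0.9, -0.6]
```

View pics/p3.png

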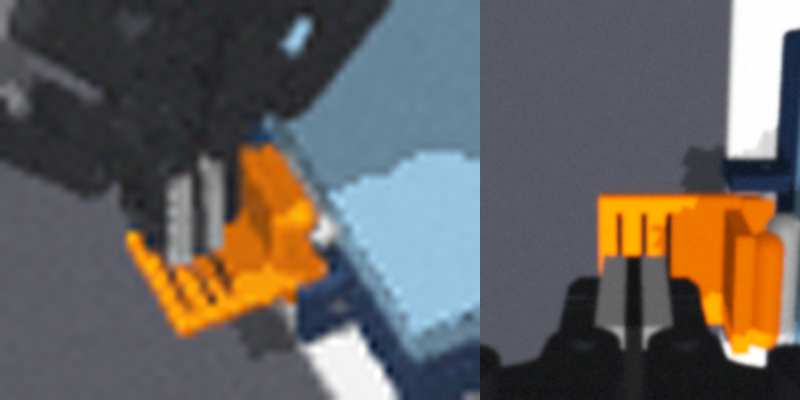

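The crop shows the tips just over the middle of the pad, near side pixel (262,288). That puts the true tips about 13 mm above the nominal TCP, so contact should be close.

```bash
python3 -m jog '[{"linear":[0,0,0.025],"roll":0},{"linear":[0,0,0],"roll":0}]' | grep -E 'posi|ft';  python3 -m jog '[{"linear":[0,0,0.025],"roll":0},{"linear":[0,0,0],"roll":0}]' | grep -E 'posi|ft'; python3 -m jog '[{"linear":[0,0,0.025],"roll":0},{"linear":[0,0,0],"roll":0}]' | grep -E 'posi|ft';python3 -m jog '[{"linear":[0,0,0.025],"roll":0},{"linear":[0,0,0],"roll":0}]' | grep -E 'posi|ft'
```

```text
position: [0.4685, -0.2002, 0.0191]
ft_force: [0.3, -0.3, -0.9]
position: [0.4685, -0.2002, 0.0181]
ft_force: [-0.7, -0.8, -0.2]
position: [0.4685, -0.2002, 0.0171]
ft_force: [0.1, 0.1, 0.3]
position: [0.4685, -0.2002, 0.0161]
ft_force: [0.3, 0.3, 0.2]
```

```bash
python3 -m jog '[{"linear":[0,0,0.025],"roll":0},{"linear":[0,0,0],"roll":0}]' | grep -E 'posi|ft';  python3 -m jog '[{"linear":[0,0,0.025],"roll":0},{"linear":[0,0,0],"roll":0}]' | grep -E 'posi|ft'; python3 -m jog '[{"linear":[0,0,0.025],"roll":0},{"linear":[0,0,0],"roll":0}]' | grep -E 'posi|ft'
python3 - <<'E'
from h import *
W=optics.get_image("wrist")[:,:,::-1]; S=optics.get_image("side")[:,:,::-1]
cv2.imwrite("pics/p4w.png",W);cv2.imwrite("pics/p4s.png",S)
W0=cv2.imread("pics/p3.png")
hsv=cv2.cvtColor(W,cv2.COLOR_BGR2HSV); m=cv2.inRange(hsv,(8,150,120),(22,255,255)); print(cv2.boundingRect(m))
hsv=cv2.cvtColor(W0[:,480:],cv2.COLOR_BGR2HSV); m=cv2.inRange(hsv,(8,150,120),(22,255,255)); print(cv2.boundingRect(m))
E
```

```text
position: [0.4685, -0.2002, 0.0151]
ft_force: [0.1, 1.3, -0.5]
position: [0.4685, -0.2002, 0.0141]
ft_force: [-0.3, 0.1, 0.4]
position: [0.4685, -0.2002, 0.0131]
ft_force: [-0.5, 0.5, 0.0]
(258, 221, 97, 83)
(118, 193, 186, 161)
```

Run:
```python
from h import *
W=cv2.imread("pics/p4w.png"); c=cal("wrist")
x=[.5588,-.1782,.2353]; R=np.array([[np.cos(x[2]),-np.sin(x[2])],[np.sin(x[2]),np.cos(x[2])]])
for z in (.02,.025,.03,.035,.04): print(z,((ray(c,(258,221),z)[:2]-x[:2])@R*1000).round(1))
o=env.observe(); print(o["joint_efforts"],o["wrist_torque"],o["q"])
cv2.imwrite("pics/p4.png",cv2.resize(np.vstack([W[200:340,200:400]]),(800,560),interpolation=cv2.INTER_CUBIC))
```

```text
0.02 [-101.7   13.8]
0.025 [-101.4   15.4]
0.03 [-101.2   16.9]
0.035 [-100.9   18.4]
0.04 [-100.6   19.9]
[-1.79516825e-03 -4.49424720e+01 -1.51287246e+01 -2.47099297e-04
 -4.08498425e-03  6.11389987e-05] [ 0.01235774 -0.03842763 -0.06213473] [-3.64679592e+01  3.07520569e+01  9.56542533e+01  4.05594240e-04
  5.35996982e+01 -5.01192058e+01]
```

View pics/p4.png

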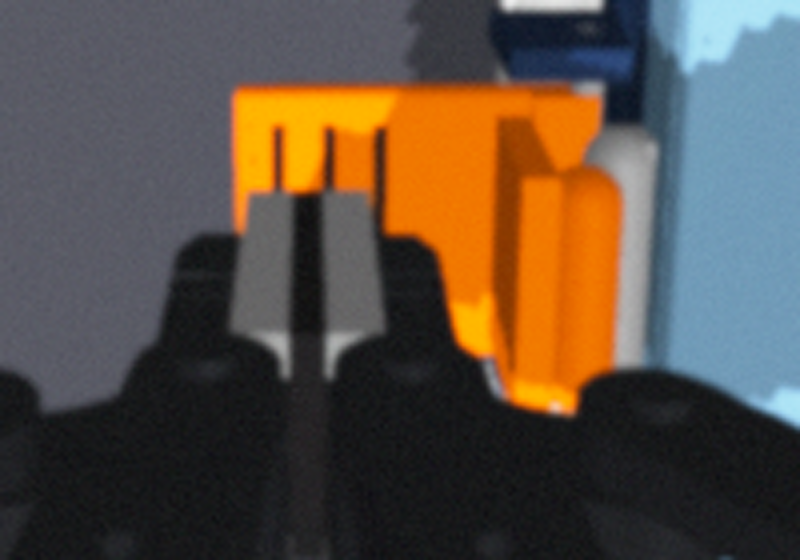

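Run:
```python
from h import *
o=env.observe();R=np.array(o["tool_rot"]);p=np.array(o["position"]);p3=p+[0,0,.007]
c=cal("wrist");S=cal("side")
def r(v):
    w,d,a,b=v
    W=proj(c,[p+R@[w,-a,-d],p+R@[w,a,-d]])      # outer edges of grey tips (262.5,248),(292,248)
    s=proj(S,[p3+R@[-w,-a,-d],p3+R@[-w,-b,-d]])
    return np.concatenate([(W-[[262.5,248],[292,248]]).ravel(),(s-[[260.6,287.7],[263.9,288]]).ravel()])
s=least_squares(r,[.011,.01,.007,.001]); print(s.x*1000,s.fun.round(1))
```

```text
[ 8.20542963 28.62017025  6.62479474  1.17682683] [-2.   0.1 -1.9  0.1  0.7  0.8 -0.2 -0.5]
```

```bash
python3 -m jog '[{"linear":[0,0,0.025],"roll":0},{"linear":[0,0,0],"roll":0}]' | grep -E 'posi|ft';  python3 -m jog '[{"linear":[0,0,0.025],"roll":0},{"linear":[0,0,0],"roll":0}]' | grep -E 'posi|ft'; python3 -m jog '[{"linear":[0,0,0.025],"roll":0},{"linear":[0,0,0],"roll":0}]' | grep -E 'posi|ft'; python3 -m jog '[{"linear":[0,0,0.025],"roll":0},{"linear":[0,0,0],"roll":0}]' | grep -E 'posi|ft'; python3 -m jog '[{"linear":[0,0,0.025],"roll":0},{"linear":[0,0,0],"roll":0}]' | grep -E 'posi|ft'
```

```text
position: [0.4685, -0.2002, 0.0121]
ft_force: [-1.1, 1.0, 0.6]
position: [0.4685, -0.2002, 0.0111]
ft_force: [0.6, -0.5, 0.1]
position: [0.4685, -0.2002, 0.0101]
ft_force: [0.4, -0.2, 0.0]
position: [0.4685, -0.2002, 0.0091]
ft_force: [0.5, 0.7, 0.2]
position: [0.4685, -0.2002, 0.0081]
ft_force: [-0.6, -0.3, 0.4]
```

```bash
python3 -m jog '[{"linear":[0,0,0.025],"roll":0},{"linear":[0,0,0],"roll":0}]' | grep -E 'posi|ft';  python3 -m jog '[{"linear":[0,0,0.025],"roll":0},{"linear":[0,0,0],"roll":0}]' | grep -E 'posi|ft'; python3 -m jog '[{"linear":[0,0,0.025],"roll":0},{"linear":[0,0,0],"roll":0}]' | grep -E 'posi|ft'; python3 -m jog '[{"linear":[0,0,0.025],"roll":0},{"linear":[0,0,0],"roll":0}]' | grep -E 'posi|ft'
python3 - <<'E'
from h import *
o=env.observe(); print(o["time_s"],o["position"],o["q"])
# independent check: does the fitted desk/pad height hold? side picture diff vs p4s
S=optics.get_image("side")[:,:,::-1]; a=cv2.imread("pics/p4s.png")
f=lambda im:cv2.resize(im[255:305,240:300],(400,333),interpolation=cv2.INTER_CUBIC)
cv2.imwrite("pics/p5.png",np.hstack([f(a),f(S)]))
E
```

```text
position: [0.4685, -0.2002, 0.0071]
ft_force: [-0.4, -0.3, 0.1]
position: [0.4685, -0.2002, 0.0061]
ft_force: [-0.3, -0.6, 0.3]
position: [0.4685, -0.2002, 0.0051]
ft_force: [0.6, 0.1, -0.4]
position: [0.4685, -0.2002, 0.0041]
ft_force: [0.2, -0.3, 0.1]
7.5 [ 0.46849141 -0.20018603  0.00405943] [-3.64709612e+01  3.15947275e+01  9.61344680e+01 -7.02201042e-04
  5.22865409e+01 -5.01194966e+01]
```

View pics/p5.png

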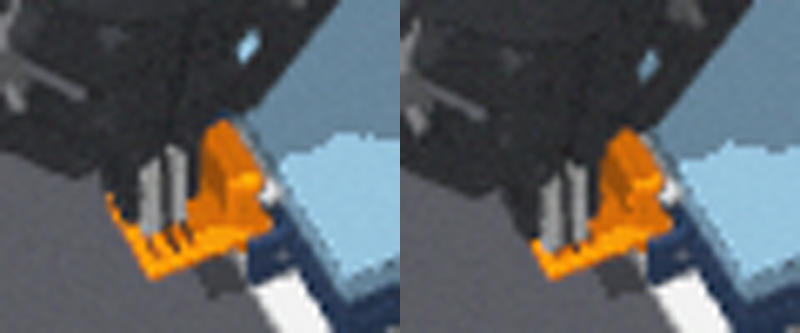

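The tips have moved down about 2 px and still sit just over the pad, roughly 27 mm behind the nominal TCP. I keep feeling downward.

```bash
python3 -m jog '[{"linear":[0,0,0.025],"roll":0},{"linear":[0,0,0],"roll":0}]' | grep -E 'posi|ft';  python3 -m jog '[{"linear":[0,0,0.025],"roll":0},{"linear":[0,0,0],"roll":0}]' | grep -E 'posi|ft'; python3 -m jog '[{"linear":[0,0,0.025],"roll":0},{"linear":[0,0,0],"roll":0}]' | grep -E 'posi|ft'; python3 -m jog '[{"linear":[0,0,0.025],"roll":0},{"linear":[0,0,0],"roll":0}]' | grep -E 'posi|ft'
```

```text
position: [0.4685, -0.2003, 0.0033]
ft_force: [0.1, 0.7, 3.6]
position: [0.4683, -0.2003, 0.0023]
ft_force: [-3.5, -1.0, 4.1]
position: [0.4681, -0.2003, 0.0012]
ft_force: [-5.1, -1.6, 5.3]
position: [0.468, -0.2004, 0.0003]
ft_force: [-11.8, -3.6, 11.8]
```

The pad was touched at TCP z = 0.0036. The sideways force comes from the hook bearing on the finger's back, so I ease up and shift 4 mm away from the hook.

```bash
python3 -m jog '[{"linear":[0,0,-0.05],"roll":0},{"linear":[0,-0.1,0],"roll":0},{"linear":[0,0,0],"roll":0}]' | grep -E 'posi|ft';  python3 -m jog '[{"linear":[0,0,0.025],"roll":0},{"linear":[0,0,0],"roll":0}]' | grep -E 'posi|ft'; python3 -m jog '[{"linear":[0,0,0.025],"roll":0},{"linear":[0,0,0],"roll":0}]' | grep -E 'posi|ft'; python3 -m jog '[{"linear":[0,0,0.02],"roll":0},{"linear":[0,0,0],"roll":0}]' | grep -E 'posi|ft';python3 - <<'E'
from h import *
im=optics.get_image("wrist"); cv2.imwrite("pics/w6.png",im[:,:,::-1])
hsv=cv2.cvtColor(im,cv2.COLOR_RGB2HSV); print(cv2.boundingRect(cv2.inRange(hsv,(85,60,90),(105,255,255))))
S=optics.get_image("side")[:,:,::-1];cv2.imwrite("pics/s6.png",S)
print(cv2.boundingRect(cv2.inRange(cv2.cvtColor(S,cv2.COLOR_BGR2HSV)[200:330,220:380],(85,60,90),(105,255,255))))
E
```

```text
position: [0.465, -0.2015, 0.0025]
ft_force: [-0.5, -0.5, 3.3]
position: [0.4648, -0.2015, 0.0012]
ft_force: [-1.3, -2.2, 4.9]
position: [0.4646, -0.2015, 0.0001]
ft_force: [-2.4, -2.9, 5.6]
position: [0.4645, -0.2015, -0.0006]
ft_force: [-3.0, -4.0, 6.1]
(0, 0, 0, 0)
(91, 7, 47, 74)
```

The lid's outline has moved, so it has popped open. Lift clear, open the fingers to about 60 mm and go to look at the drive.

```bash
python3 -m jog '[{"linear":[0,0,-1],"roll":0},{"linear":[0,0,-1],"roll":0},{"linear":[0,0,-1],"roll":0},{"linear":[0,0,-1],"roll":0},{"linear":[0,0,-1],"roll":0}]' 0.41| grep -E 'posi|ft';python3 -m jog '[{"linear":[0.87,0.53,0],"roll":0},{"linear":[0.87,0.53,0],"roll":0},{"linear":[0.87,0.53,0],"roll":0},{"linear":[0.87,0.53,0],"roll":0},{"linear":[0.87,0.53,0],"roll":0},{"linear":[0.87,0.53,0],"roll":0},{"linear":[0.87,0.53,0],"roll":0},{"linear":[0.87,0.53,0],"roll":0},{"linear":[0.87,0.53,0],"roll":0},{"linear":[0,0,0],"roll":0},{"linear":[0,0,0],"roll":0}]'
python3 - <<'E'
from h import *
c=cal("wrist"); im=optics.get_image("wrist")[:,:,::-1]; cv2.imwrite("pics/w7.png",im)
cv2.imwrite("pics/s7.png",optics.get_image("side")[:,:,::-1]); cv2.imwrite("pics/c7.png",optics.get_image("scene")[:,:,::-1])
h=cv2.cvtColor(im,cv2.COLOR_BGR2HSV); m=cv2.inRange(h,(5,120,90),(25,255,255))
cs=[k for k in cv2.findContours(m,cv2.RETR_EXTERNAL,cv2.CHAIN_APPROX_NONE)[0] if cv2.contourArea(k)>20]
for k in cs:
    r=cv2.minAreaRect(k); print(r,ray(c,r[0],.018), cv2.boundingRect(k))
print(env.observe()["time_s"])
E
```

```text
position: [0.4642, -0.2005, 0.2009]
ft_force: [0.9, -0.3, 0.1]
time_s: 10.4
position: [0.5758, 0.1502, 0.1981]
tool_rot: [[-0.239, 0.971, -0.002], [0.971, 0.239, 0.0], [0.001, -0.002, -1.0]]
ft_force: [-0.5, -0.3, -0.1]
grip_width: 0.0603
gripper_force: 0.0
((291.1554870605469, 174.0837860107422), (7.274375915527344, 40.49489974975586), 76.32869720458984) [0.5890809  0.16170277 0.018     ] (272, 166, 40, 17)
((277.1203308105469, 116.46916198730469), (7.5257720947265625, 42.22380828857422), 75.61860656738281) [0.56110975 0.21413124 0.018     ] (257, 108, 42, 18)
((40.529998779296875, 90.79000854492188), (102.81332397460938, 146.79539489746094), 8.130102157592773) [0.33431981 0.18158563 0.018     ] (0, 11, 99, 160)
10.55
```

Run:
```python
import cv2,numpy as np
w=cv2.imread("pics/w7.png"); s=cv2.imread("pics/s7.png")
cv2.imwrite("pics/v9.png",np.hstack([cv2.resize(w,(440,330)),cv2.resize(s[200:320,230:360],(357,330),interpolation=cv2.INTER_CUBIC)]))
```

```text
(no output)
```

View pics/v9.png

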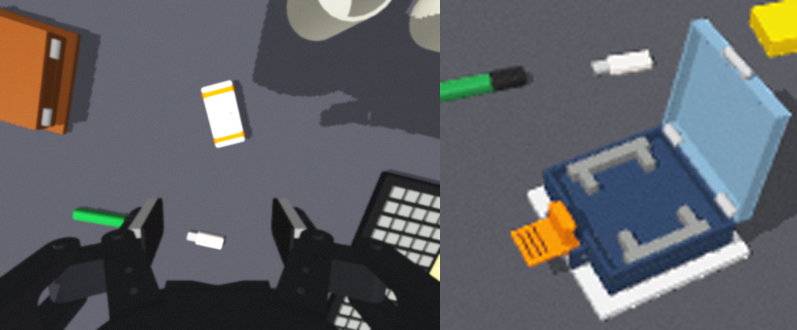

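Lid stands open and the nest is visible in the case, with grey C-walls at the two ends. The drive with two bands is centred near view pixel (223,114). Go over it and descend.

```bash
python3 -m jog '[{"linear":[0.92,0.2,0],"roll":0},{"linear":[0,0,0.9],"roll":-1},{"linear":[0,0,0.9],"roll":-1},{"linear":[0,0,0.9],"roll":-0.86},{"linear":[0,0,0.9],"roll":0},{"linear":[0,0,0.5],"roll":0},{"linear":[0,0,0],"roll":0},{"linear":[0,0,0],"roll":0}]'
python3 - <<'E'
from h import *
c=cal("wrist"); im=optics.get_image("wrist")[:,:,::-1]; cv2.imwrite("pics/w8.png",im)
h=cv2.cvtColor(im,cv2.COLOR_BGR2HSV); m=cv2.inRange(h,(5,120,90),(25,255,255))
P=[]
for k in cv2.findContours(m,cv2.RETR_EXTERNAL,cv2.CHAIN_APPROX_NONE)[0]:
    if cv2.contourArea(k)>40: r=cv2.minAreaRect(k); P.append(ray(c,r[0],.018)); print(np.round(r[0],1),np.round(r[1],1),P[-1])
E
```

```text
time_s: 11.22
position: [0.5753, 0.1847, 0.0355]
tool_rot: [[-0.467, 0.884, -0.001], [0.884, 0.467, -0.0], [0.0, -0.001, -1.0]]
ft_force: [0.4, 1.2, 0.4]
grip_width: 0.0601
gripper_force: 0.0
[277.5 273. ] [12. 67.] [0.58848684 0.16208011 0.018     ]
[277.5 176. ] [14. 73.] [0.56080499 0.21435619 0.018     ]
```

```bash
python3 -m jog '[{"linear":[0.085,0.02,0.5],"roll":0},{"linear":[0,0,0.5],"roll":0},{"linear":[0,0,0.19],"roll":0},{"linear":[0,0,0],"roll":0},{"linear":[0,0,0],"roll":0}]' | grep -E 'posi|ft'; python3 -m jog '[{"linear":[0,0,0.05],"roll":0},{"linear":[0,0,0.05],"roll":0},{"linear":[0,0,0.05],"roll":0},{"linear":[0,0,0],"roll":0}]' | grep -E 'posi|ft'; python3 -m jog '[{"linear":[0,0,0.05],"roll":0},{"linear":[0,0,0.05],"roll":0},{"linear":[0,0,0],"roll":0}]' | grep -E 'posi|ft'; python3 -m jog '[{"linear":[0,0,0.05],"roll":0},{"linear":[0,0,0],"roll":0}]' | grep -E 'posi|ft'; python3 -m jog '[{"linear":[0,0,0.05],"roll":0},{"linear":[0,0,0],"roll":0}]' | grep -E 'posi|ft'
```

```text
position: [0.5753, 0.1891, -0.0107]
ft_force: [-0.2, -0.4, -0.2]
position: [0.5744, 0.1892, -0.0181]
ft_force: [-0.3, 0.4, 0.0]
position: [0.5742, 0.1892, -0.0226]
ft_force: [0.1, 0.2, -0.5]
position: [0.5742, 0.1892, -0.0245]
ft_force: [-0.5, 0.4, 0.1]
position: [0.5742, 0.1892, -0.0265]
ft_force: [-0.2, 0.5, 0.6]
```

```bash
g(){ tee /tmp/o | grep -E 'posi|ft'; python3 -c "
import re;f=re.findall(r'-?[\d.]+',[l for l in open('/tmp/o') if 'ft_force' in l][0].split(':')[1]);raise SystemExit(float(f[2])>3)"; }
python3 -m jog '[{"linear":[0,0,0.03],"roll":0},{"linear":[0,0,0],"roll":0}]' | g && python3 -m jog '[{"linear":[0,0,0.03],"roll":0},{"linear":[0,0,0],"roll":0}]' | g && python3 -m jog '[{"linear":[0,0,0.03],"roll":0},{"linear":[0,0,0],"roll":0}]' | g && python3 -m jog '[{"linear":[0,0,0.03],"roll":0},{"linear":[0,0,0],"roll":0}]' | g && python3 -m jog '[{"linear":[0,0,0.03],"roll":0},{"linear":[0,0,0],"roll":0}]' | g && python3 -m jog '[{"linear":[0,0,0.03],"roll":0},{"linear":[0,0,0],"roll":0}]' | g
```

```text
position: [0.5743, 0.1892, -0.0276]
ft_force: [-0.1, -0.2, -0.8]
position: [0.5743, 0.1892, -0.0287]
ft_force: [-0.7, 0.3, 0.3]
position: [0.5743, 0.1892, -0.03]
ft_force: [0.4, 0.0, -0.1]
position: [0.5743, 0.1892, -0.0312]
ft_force: [0.1, 0.7, 0.1]
position: [0.5743, 0.1892, -0.0324]
ft_force: [-0.4, 0.7, 0.5]
position: [0.5743, 0.1892, -0.0336]
ft_force: [-0.2, -0.1, -0.1]
```

```bash
g(){ tee /tmp/o | grep -E 'posi|ft'; python3 -c "
import re;f=re.findall(r'-?[\d.]+',[l for l in open('/tmp/o') if 'ft_force' in l][0].split(':')[1]);raise SystemExit(float(f[2])>2.5)"; }
python3 -m jog '[{"linear":[0,0,0.03],"roll":0},{"linear":[0,0,0],"roll":0}]' | g && python3 -m jog '[{"linear":[0,0,0.03],"roll":0},{"linear":[0,0,0],"roll":0}]' | g && python3 -m jog '[{"linear":[0,0,0.03],"roll":0},{"linear":[0,0,0],"roll":0}]' | g && python3 -m jog '[{"linear":[0,0,0.03],"roll":0},{"linear":[0,0,0],"roll":0}]' | g && python3 -m jog '[{"linear":[0,0,0.03],"roll":0},{"linear":[0,0,0],"roll":0}]' | g && python3 -m jog '[{"linear":[0,0,0.03],"roll":0},{"linear":[0,0,0],"roll":0}]' | g
```

```text
position: [0.5743, 0.1892, -0.0348]
ft_force: [0.0, -0.1, 0.2]
position: [0.5744, 0.1892, -0.035]
ft_force: [-2.5, -0.2, 8.0]
```

Desk contact at TCP z = -0.035 with 60 mm open, which gives tips about 35 mm behind the TCP here and about 31 mm at 40 mm open. This also gives H ≈ 12 mm. Lift 5.5 mm and grip.

```bash
python3 -m jog '[{"linear":[0,0,-0.14],"roll":0},{"linear":[0,0,0],"roll":0}]' | grep -E 'posi|ft'; python3 -m jog '[{"linear":[0,0,0],"roll":0},{"linear":[0,0,0],"roll":0},{"linear":[0,0,0],"roll":0},{"linear":[0,0,0],"roll":0},{"linear":[0,0,0],"roll":0},{"linear":[0,0,0],"roll":0}]' -0.4 30; python3 -m jog '[{"linear":[0,0,-0.3],"roll":0},{"linear":[0,0,-1],"roll":0},{"linear":[0,0,-1],"roll":0},{"linear":[0,0,-1],"roll":0},{"linear":[0,0,-1],"roll":0},{"linear":[0,0,-0.9],"roll":0},{"linear":[0,0,0],"roll":0},{"linear":[0,0,0],"roll":0}]'
```

```text
position: [0.5749, 0.1893, -0.0292]
ft_force: [-0.9, 0.1, 0.3]
time_s: 14.6
position: [0.5745, 0.1893, -0.0301]
tool_rot: [[-0.469, 0.883, 0.0], [0.883, 0.469, 0.0], [-0.0, 0.0, -1.0]]
ft_force: [-0.7, -0.1, 3.9]
grip_width: 0.0396
gripper_force: 31.4
time_s: 15.27
position: [0.5749, 0.1893, 0.1792]
tool_rot: [[-0.469, 0.883, 0.003], [0.883, 0.469, 0.0], [-0.001, 0.003, -1.0]]
ft_force: [-0.1, -0.9, -2.2]
grip_width: 0.0395
gripper_force: 31.1
```

```bash
python3 -m jog '[{"linear":[-0.92,-0.475,0],"roll":0},{"linear":[-0.92,-0.475,0],"roll":0},{"linear":[-0.92,-0.475,0],"roll":0},{"linear":[-0.92,-0.475,0],"roll":0},{"linear":[-0.92,-0.475,0],"roll":0},{"linear":[-0.92,-0.475,0],"roll":0},{"linear":[-0.92,-0.475,0],"roll":0},{"linear":[-0.92,-0.475,0],"roll":0},{"linear":[-0.92,-0.475,0],"roll":0},{"linear":[-0.92,-0.475,0],"roll":0},{"linear":[-0.92,-0.475,0],"roll":0}]' | grep -E 'posi|ft'; python3 -m jog '[{"linear":[0,0,0],"roll":1},{"linear":[0,0,0],"roll":1},{"linear":[0,0,0],"roll":0.9},{"linear":[0,0,0],"roll":0},{"linear":[0,0,0],"roll":0}]';python3 - <<'E'
from h import *
c=cal("wrist"); o=env.observe(); im=optics.get_image("wrist")[:,:,::-1]; cv2.imwrite("pics/w9.png",im); np.savez("pics/w9.npz",K=c[0],D=c[1],T=c[2],p=o["position"],R=o["tool_rot"])
x=[.5588,-.1782,.2353]
print(proj(c,rect(*x,.038,.108,.112)).round(),proj(c,rect(*x,.037,.043,.083)).round(), proj(c,[[*x[:2],.037]]))
cv2.imwrite("pics/v10.png",cv2.resize(im[:340],(800,486),interpolation=cv2.INTER_CUBIC))
E
```

```text
position: [0.5784, -0.2679, 0.1753]
ft_force: [1.1, 0.4, -1.6]
time_s: 16.6
position: [0.579, -0.266, 0.176]
tool_rot: [[-0.235, 0.972, -0.003], [0.972, 0.235, 0.002], [0.002, -0.002, -1.0]]
ft_force: [-0.0, -0.4, -0.2]
grip_width: 0.0394
gripper_force: 31.0
[[210.  13.]
 [217. 153.]
 [344.  13.]
 [337. 153.]] [[251.  33.]
 [253. 136.]
 [303.  33.]
 [301. 137.]] [[277.12274343  86.9925724 ]]
```

View pics/v10.png

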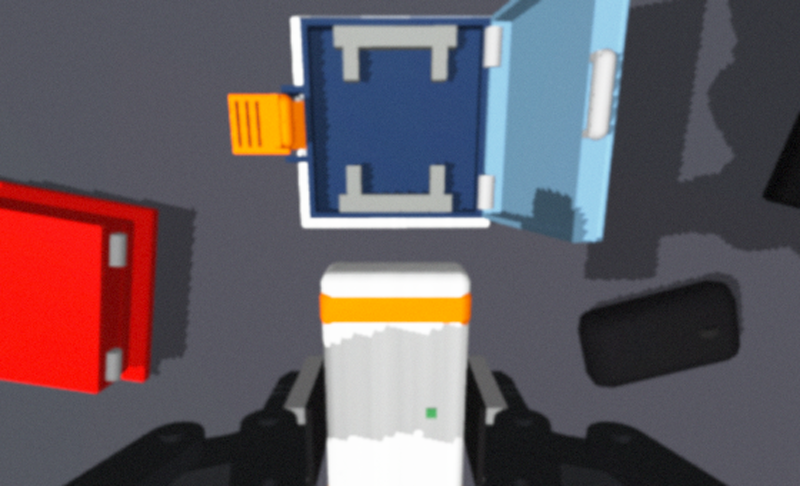

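View shows the nest: wall inner faces near (358–432, 47–195) in the view, matching the predicted nest to under 1 px. The drive is held straight with its band near row 308. Check the drive's offset in the hand.

Run:
```python
from h import *
d=np.load("pics/w9.npz"); c=(d["K"],d["D"],d["T"]); im=cv2.imread("pics/w9.png")
h=cv2.cvtColor(im,cv2.COLOR_BGR2HSV); m=cv2.inRange(h,(5,120,90),(25,255,255)); m[:190]=0; m[:,:200]=0
k=max(cv2.findContours(m,cv2.RETR_EXTERNAL,cv2.CHAIN_APPROX_NONE)[0],key=cv2.contourArea)
ys,xs=np.where(m>0); sl=np.polyfit(xs,ys,1); x0,x1=xs.min(),xs.max(); ym=np.mean(ys)
for z in (d["p"][2]+.048,d["p"][2]+.046):
    P=[ray(c,(u,np.polyval(sl,u)),z) for u in (x0,x1)]
    print([((p-d["p"])@d["R"]*1000).round(1).tolist() for p in P])
x=[.5588,-.1782,.2353]; R=np.array([[np.cos(x[2]),-np.sin(x[2])],[np.sin(x[2]),np.cos(x[2])]])
print("TCP in case frame",(d["p"][:2]-x[:2])@R*1000, "tool yaw",np.degrees(np.arctan2(d["R"][1,1],d["R"][0,1])))
g=cv2.inRange(h,(0,0,120),(180,40,200)); g[:15]=0; g[155:]=0; g[:,:225]=0; g[:,328:]=0
ys,xs=np.where(g>0)
P=np.array([ray(c,(u,v),.037)[:2] for u,v in zip(xs,ys)]); Q=(P-x[:2])@R*1000
print("walls",Q.min(0).round(1),Q.max(0).round(1))
for s in (1,-1):
    q=Q[Q[:,1]*s>0]; print(s,q.min(0).round(1),q.max(0).round(1))
```

```text
[[6.1, -20.6, -47.9], [6.2, 21.2, -48.0]]
[[5.1, -20.9, -45.9], [5.3, 21.6, -46.0]]
TCP in case frame [ -0.81302641 -90.07883749] tool yaw 13.585208955467873
walls [-43.2 -55.3] [35.  52.7]
1 [-36.2  24.4] [34.3 52.7]
-1 [-43.2 -55.3] [ 35. -23.]
```

Run:
```python
from h import *
d=np.load("pics/w9.npz"); c=(d["K"],d["D"],d["T"]); im=cv2.imread("pics/w9.png")
h=cv2.cvtColor(im,cv2.COLOR_BGR2HSV); m=cv2.inRange(h,(5,120,90),(25,255,255)); m[:190]=0; m[:,:200]=0
for k in cv2.findContours(m,cv2.RETR_EXTERNAL,cv2.CHAIN_APPROX_NONE)[0]:
    if cv2.contourArea(k)<60: continue
    r=cv2.minAreaRect(k); print(np.round(r,1) if 0 else r, [((ray(c,r[0],d["p"][2]+z)-d["p"])@d["R"]*1000).round(1).tolist() for z in(.048,.052)])
```

```text
((276.0, 352.0), (20.0, 96.0), 90.0) [[-30.7, 0.3, -48.1], [-27.6, 0.3, -52.1]]
((276.0, 215.5), (21.0, 106.0), 90.0) [[29.0, 0.3, -47.9], [30.1, 0.3, -51.9]]
```

Drive centre is at tool (-0.9, +0.3) mm, straight. Move over the nest and descend to just above it.

```bash
python3 -m jog '[{"linear":[0.8,0.01,0],"roll":0},{"linear":[0.8,0,0],"roll":0},{"linear":[0.675,0,0],"roll":0},{"linear":[0,0,0.9],"roll":0},{"linear":[0,0,0.9],"roll":0},{"linear":[0,0,0.9],"roll":0},{"linear":[0,0,0.9],"roll":0},{"linear":[0,0,0.4],"roll":0},{"linear":[0,0,0],"roll":0},{"linear":[0,0,0],"roll":0},{"linear":[0,0,0],"roll":0}]'
python3 - <<'E'
from h import *
o=env.observe(); x=[.5588,-.1782,.2353]; R=np.array([[np.cos(x[2]),-np.sin(x[2])],[np.sin(x[2]),np.cos(x[2])]])
print((np.array(o["position"])[:2]-x[:2])@R*1000)
c=cal("wrist"); cv2.imwrite("pics/w10.png",optics.get_image("wrist")[:,:,::-1])
E
```

```text
time_s: 17.57
position: [0.5596, -0.1781, 0.0192]
tool_rot: [[-0.234, 0.972, 0.002], [0.972, 0.234, -0.001], [-0.002, 0.002, -1.0]]
ft_force: [-0.2, 1.0, -0.5]
grip_width: 0.0393
gripper_force: 31.0
[ 0.77142033 -0.07252878]
```

```bash
cat > cp.py <<'E'
from h import *
o=env.observe(); x=[.5588,-.1782,.2353]; R=np.array([[np.cos(x[2]),-np.sin(x[2])],[np.sin(x[2]),np.cos(x[2])]])
print(round(o["time_s"],2),"case xy mm",((np.array(o["position"])[:2]-x[:2])@R*1000).round(2),"z",round(o["position"][2]*1000,2),"F",np.round(np.r_[np.array(o["ft_force"])[:2]@R,o["ft_force"][2]],1),"w",round(o["grip_width"]*1000,1))
E
python3 -m jog '[{"linear":[0.025,-0.02,0],"roll":0},{"linear":[0,0,0],"roll":0},{"linear":[0,0,0],"roll":0}]' >/dev/null; python3 cp.py
```

```text
17.87 case xy mm [-0.56  1.39] z 18.63 F [ 0.6  0.  -1.5] w 39.0
```

```bash
python3 -m jog '[{"linear":[-0.012,0.006,0.1],"roll":0},{"linear":[0,0,0.1],"roll":0},{"linear":[0,0,0.06],"roll":0},{"linear":[0,0,0],"roll":0}]' >/dev/null; python3 cp.py; python3 -m jog '[{"linear":[0,0,0.04],"roll":0},{"linear":[0,0,0.04],"roll":0},{"linear":[0,0,0],"roll":0}]' >/dev/null; python3 cp.py;python3 -m jog '[{"linear":[0,0,0.04],"roll":0},{"linear":[0,0,0],"roll":0}]' >/dev/null; python3 cp.py
```

```text
18.2 case xy mm [-0.86  1.3 ] z 6.56 F [ 0.4  0.8 -1.7] w 39.7
18.45 case xy mm [-0.64  1.11] z 3.91 F [ 0.  -0.1 -3. ] w 39.1
18.62 case xy mm [-0.59  1.06] z 2.44 F [ 0.4 -0.8 -0.9] w 39.4
```

```bash
python3 -m jog '[{"linear":[0,0,0.03],"roll":0},{"linear":[0,0,0.03],"roll":0},{"linear":[0,0,0],"roll":0}]' >/dev/null; python3 cp.py; python3 -m jog '[{"linear":[0,0,0.03],"roll":0},{"linear":[0,0,0],"roll":0}]' >/dev/null; python3 cp.py;python3 -m jog '[{"linear":[0,0,0.025],"roll":0},{"linear":[0,0,0],"roll":0}]' >/dev/null; python3 cp.py
```

```text
18.87 case xy mm [-0.6   1.12] z -0.01 F [-0.5  0.6 -1.1] w 39.2
19.03 case xy mm [-0.5  1. ] z -0.28 F [-1.4  1.   5.3] w 39.7
19.2 case xy mm [-0.45  0.96] z -0.29 F [-5.2  2.4 13. ] w 39.1
```

Contact on the floor at z = -0.3. Relax about 1 mm, open to 48 mm and lift, then look.

```bash
python3 -m jog '[{"linear":[0,0,-0.03],"roll":0},{"linear":[0,0,0],"roll":0}]' >/dev/null; python3 cp.py; python3 -m jog '[{"linear":[0,0,0],"roll":0},{"linear":[0,0,0],"roll":0},{"linear":[0,0,0],"roll":0},{"linear":[0,0,0],"roll":0}]' 0.13 >/dev/null; python3 cp.py; python3 -m jog '[{"linear":[0,0,-0.2],"roll":0},{"linear":[0,0,-0.5],"roll":0},{"linear":[0,0,-0.8],"roll":0},{"linear":[0,0,-1],"roll":0},{"linear":[0,0,-1],"roll":0},{"linear":[0,0,-1],"roll":0},{"linear":[-1,0,0],"roll":0},{"linear":[-1,0,0],"roll":0},{"linear":[0,0,0],"roll":0},{"linear":[0,0,0],"roll":0}]' -1 >/dev/null; python3 cp.py
python3 - <<'E'
from h import *
c=cal("wrist"); im=optics.get_image("wrist")[:,:,::-1]; cv2.imwrite("pics/w11.png",im)
cv2.imwrite("pics/s11.png",optics.get_image("side")[:,:,::-1])
x=[.5588,-.1782,.2353]; R=np.array([[np.cos(x[2]),-np.sin(x[2])],[np.sin(x[2]),np.cos(x[2])]])
h=cv2.cvtColor(im,cv2.COLOR_BGR2HSV); m=cv2.inRange(h,(5,120,90),(25,255,255))
B=[]
for k in cv2.findContours(m,cv2.RETR_EXTERNAL,cv2.CHAIN_APPROX_NONE)[0]:
    if cv2.contourArea(k)<40: continue
    r=cv2.minAreaRect(k); print(r,[((ray(c,r[0],z)[:2]-x[:2])@R*1000).round(1).tolist() for z in (.043,.046,.049)])
E
```

```text
19.37 case xy mm [-0.33  0.88] z -0.26 F [-2.2  2.1  7.7] w 38.9
19.7 case xy mm [-0.56  1.05] z -1.01 F [-0.3 -0.7  0.4] w 48.3
20.53 case xy mm [ -1.21 -80.34] z 178.84 F [-0.6 -0.7 -1.9] w 39.0
((276.5, 346.5), (19.0, 93.0), 90.0) [[-1.0, -246.0], [-1.0, -243.8], [-1.0, -241.5]]
((276.5, 214.0), (102.99998474121094, 19.999996185302734), -0.0) [[-0.6, -102.9], [-0.6, -102.0], [-0.6, -101.2]]
((187.5, 98.5), (41.0, 53.0), 90.0) [[-76.4, -0.0], [-75.7, -0.2], [-74.9, -0.3]]
```

My slip: setting the opening to -1 closed the fingers on the drive as the lift began, so it came back up with them. It is still held straight, so I measure it and set it down again.

Run:
```python
from h import *
c=cal("wrist"); o=env.observe(); p=np.array(o["position"]); R=np.array(o["tool_rot"])
for n,uv,w in (("old",[(276,352),(276,215.5)],(96,106)),("new",[(276.5,346.5),(276.5,214)],(93,103))):
    def r(v): return (proj(c,[p+R@[v[0]-.02985*np.cos(v[2]),v[3],-v[1]+.02985*np.sin(v[2])],p+R@[v[0]+.02985*np.cos(v[2]),v[3],-v[1]-.02985*np.sin(v[2])]])-uv).ravel()
    def r2(v):
        q=[p+R@[v[0]+s*.02985*np.cos(v[2]),v[3],-v[1]-s*.02985*np.sin(v[2])] for s in(-1,1)]
        ww=[np.diff(proj(c,[k+R@[0,-.02,0],k+R@[0,.02,0]])[:,0])[0] for k in q]
        return np.r_[(proj(c,q)-uv).ravel(),np.array(ww)-w]
    s=least_squares(r2,[0,.048,0,0],x_scale=[.01,.01,.1,.01]); print(n,(s.x*[1000,1000,57.3,1000]).round(2),s.fun.round(1))
```

```text
old [-0.7  48.37 -0.19  0.33] [ 0.   0.2 -0.  -0.2 -0.6  0.2]
new [-1.22 44.31  0.27  0.54] [-0.   0.2  0.  -0.1 -0.4  0.1]
```

```bash
python3 -m jog '[{"linear":[0.7,0,0],"roll":0},{"linear":[0.7,0,0],"roll":0},{"linear":[0.64,0,0],"roll":0},{"linear":[0,0,0.9],"roll":0},{"linear":[0,0,0.9],"roll":0},{"linear":[0,0,0.9],"roll":0},{"linear":[0,0,0.9],"roll":0},{"linear":[0,0,0.3],"roll":0},{"linear":[0,0,0],"roll":0},{"linear":[0,0,0],"roll":0},{"linear":[0,0,0],"roll":0},{"linear":[0,0,0],"roll":0}]'>/dev/null; python3 cp.py
```

```text
21.63 case xy mm [0.28 2.31] z 25.07 F [ 0.1  0.3 -1.4] w 39.0
```

```bash
python3 -m jog '[{"linear":[-0.027,-0.018,0.13],"roll":0},{"linear":[0,0,0.12],"roll":0},{"linear":[0,0,0],"roll":0},{"linear":[0,0,0],"roll":0}]'>/dev/null; python3 cp.py;  python3 -m jog '[{"linear":[0,0,0.05],"roll":0},{"linear":[0,0,0.05],"roll":0},{"linear":[0,0,0],"roll":0}]'>/dev/null; python3 cp.py
```

```text
21.97 case xy mm [-1.4   1.61] z 12.98 F [ 0.7 -0.5 -1.5] w 38.8
22.22 case xy mm [-1.36  1.68] z 8.85 F [-0.4 -0.  -1.3] w 38.8
```

```bash
python3 -m jog '[{"linear":[-0.01,0.02,0.03],"roll":0},{"linear":[0,0,0.03],"roll":0},{"linear":[0,0,0],"roll":0}]'>/dev/null; python3 cp.py;  python3 -m jog '[{"linear":[0,0,0.03],"roll":0},{"linear":[0,0,0.02],"roll":0},{"linear":[0,0,0],"roll":0}]'>/dev/null; python3 cp.py; python3 -m jog '[{"linear":[0,0,0.025],"roll":0},{"linear":[0,0,0],"roll":0}]'>/dev/null; python3 cp.py
```

```text
22.47 case xy mm [-0.46  1.43] z 6.58 F [ 0.6  2.1 -0.8] w 39.4
22.72 case xy mm [-0.46  1.43] z 4.68 F [0.5 3.7 0.4] w 39.0
22.88 case xy mm [-0.44  1.39] z 4.13 F [-0.7  4.6  4.2] w 39.2
```

```bash
python3 -m jog '[{"linear":[-0.008,0,0.015],"roll":0},{"linear":[0,0,0],"roll":0}]'>/dev/null; python3 cp.py; python3 -m jog '[{"linear":[0,0,0],"roll":0},{"linear":[0,0,0],"roll":0},{"linear":[0,0,0],"roll":0},{"linear":[0,0,0],"roll":0}]' 0.13 >/dev/null; python3 cp.py; python3 -m jog '[{"linear":[0,0,-0.2],"roll":0},{"linear":[0,0,-0.5],"roll":0},{"linear":[0,0,-0.8],"roll":0},{"linear":[0,0,-1],"roll":0},{"linear":[0,0,-1],"roll":0},{"linear":[0,0,-1],"roll":0},{"linear":[-1,0,0],"roll":0},{"linear":[-1,0,0],"roll":0},{"linear":[0,0,0],"roll":0},{"linear":[0,0,0],"roll":0}]' >/dev/null; python3 cp.py
python3 - <<'E'
from h import *
c=cal("wrist"); im=optics.get_image("wrist")[:,:,::-1]; cv2.imwrite("pics/w12.png",im)
x=[.5588,-.1782,.2353]; R=np.array([[np.cos(x[2]),-np.sin(x[2])],[np.sin(x[2]),np.cos(x[2])]])
h=cv2.cvtColor(im,cv2.COLOR_BGR2HSV); m=cv2.inRange(h,(5,120,90),(25,255,255))
for k in cv2.findContours(m,cv2.RETR_EXTERNAL,cv2.CHAIN_APPROX_NONE)[0]:
    if cv2.contourArea(k)<40: continue
    r=cv2.minAreaRect(k); print(r,[((ray(c,r[0],z)[:2]-x[:2])@R*1000).round(1).tolist() for z in (.043,.046,.049)])
E
```

```text
23.05 case xy mm [-0.43  1.38] z 4.11 F [-0.4  6.8  9.7] w 39.7
23.38 case xy mm [-0.4   0.41] z 3.14 F [0.2 1.  0.2] w 48.3
24.22 case xy mm [ -1.09 -80.78] z 183.06 F [-0.6 -0.2 -0.7] w 48.2
((277.0, 134.5), (46.0, 9.0), 0.0) [[0.2, -30.8], [0.2, -30.7], [0.2, -30.6]]
((188.67991638183594, 98.21793365478516), (42.18182373046875, 52.486053466796875), 88.02507019042969) [[-76.2, -0.1], [-75.5, -0.2], [-74.7, -0.4]]
((276.5, 61.0), (10.0, 49.0), 90.0) [[-0.0, 29.6], [-0.0, 29.2], [-0.0, 28.7]]
```

Run:
```python
from h import *
c=cal("wrist"); x=[.5588,-.1782,.2353]; R=np.array([[np.cos(x[2]),-np.sin(x[2])],[np.sin(x[2]),np.cos(x[2])]])
im=cv2.imread("pics/w12.png"); h=cv2.cvtColor(im,cv2.COLOR_BGR2HSV)
m=cv2.inRange(h,(5,120,90),(25,255,255))
def W(u,v,z): return [*(np.array(x[:2])+R@[u,v]),z]
def widths(v0,v1):
    s=m[v0:v1,240:320].astype(float)/255; return np.median(s.sum(1)[s.sum(1)>20])
w=(widths(131,138),widths(57,65)); uv=[(277,134.5),(276.5,61)]
print(w)
def r2(v):
    q=[(v[3],v[0]+s*.02985*np.cos(v[2]),v[1]+s*.02985*np.sin(v[2])) for s in(-1,1)]
    ww=[np.diff(proj(c,[W(a-.02,b,z),W(a+.02,b,z)])[:,0])[0] for a,b,z in q]
    return np.r_[(proj(c,[W(*k) for k in q])-uv).ravel(),np.array(ww)-w]
s=least_squares(r2,[0,.046,0,0],x_scale=[.01,.01,.1,.01]); print((s.x*[1000,1000,57.3,1000]).round(2),s.fun.round(1))
# open lid: scan of light blue in side picture to gauge angle
S=optics.get_image("side")[:,:,::-1]; cv2.imwrite("pics/s12.png",S); sc=cal("side")
for th in (1.5,1.6,1.75):
    u=np.array([-np.cos(th),np.sin(th)]);n=np.array([np.sin(th),np.cos(th)])
    for rr,t in ((.108,.0),(.108,.014)):
        q=rr*u+t*n; print(th,t,proj(sc,[W(.054+q[0],s*.056,.038+q[1]) for s in(1,-1)]).round(1).tolist())
hs=cv2.cvtColor(S,cv2.COLOR_BGR2HSV); b=cv2.inRange(hs,(85,50,80),(108,255,255)); b[:190]=0;b[320:]=0;b[:,:290]=0;b[:,380:]=0
k=max(cv2.findContours(b,cv2.RETR_EXTERNAL,cv2.CHAIN_APPROX_NONE)[0],key=cv2.contourArea); print(cv2.approxPolyDP(k,3,True)[:,0].tolist())
```

```text
(np.float64(47.0), np.float64(50.0))
[ 0.47 55.96 -7.36  0.2 ] [-0.2  0.6  0.2 -0.5  0.3 -1.2]
1.5 0.0 [[311.1, 211.5], [340.9, 247.8]]
1.5 0.014 [[317.0, 209.1], [347.2, 245.0]]
1.6 0.0 [[315.6, 209.9], [345.7, 245.8]]
1.6 0.014 [[321.4, 208.0], [351.9, 243.5]]
1.75 0.0 [[322.3, 208.2], [352.8, 243.6]]
1.75 0.014 [[327.8, 207.1], [358.6, 242.1]]
[[333, 213], [322, 227], [318, 257], [312, 264], [311, 259], [308, 262], [317, 267], [313, 269], [317, 268], [318, 274], [323, 270], [321, 275], [324, 273], [329, 282], [343, 278], [357, 242], [349, 232], [345, 237], [331, 219]]
```

Seating evidence: both flat contacts put the floor at 0.030, below the wall tops. To confirm the drive is flat, gently touch each end of its top with shut fingers.

```bash
python3 -m jog '[{"linear":[0.7,0.02,0],"roll":0},{"linear":[0.7,0,0],"roll":0},{"linear":[0,0,1],"roll":0},{"linear":[0,0,1],"roll":0},{"linear":[0,0,1],"roll":0},{"linear":[0,0,0.8],"roll":0},{"linear":[0,0,0],"roll":0},{"linear":[0,0,0],"roll":0}]' -1 >/dev/null; python3 cp.py
g(){ python3 cp.py | tee /tmp/o; python3 -c "
s=open('/tmp/o').read().split('F [')[1].split(']')[0].split();raise SystemExit(float(s[2])>3)"; }
s2(){ :; }
python3 -m jog '[{"linear":[0,0,0.05],"roll":0},{"linear":[0,0,0.05],"roll":0},{"linear":[0,0,0],"roll":0}]'>/dev/null; g && python3 -m jog '[{"linear":[0,0,0.04],"roll":0},{"linear":[0,0,0],"roll":0}]'>/dev/null; g && python3 -m jog '[{"linear":[0,0,0.04],"roll":0},{"linear":[0,0,0],"roll":0}]'>/dev/null; g && python3 -m jog '[{"linear":[0,0,0.04],"roll":0},{"linear":[0,0,0],"roll":0}]'>/dev/null; g && python3 -m jog '[{"linear":[0,0,0.04],"roll":0},{"linear":[0,0,0],"roll":0}]'>/dev/null; g && python3 -m jog '[{"linear":[0,0,0.03],"roll":0},{"linear":[0,0,0],"roll":0}]'>/dev/null; g
```

```text
24.98 case xy mm [  0.3  -22.12] z 31.29 F [ 1.4 -1.   0.7] w -0.0
25.23 case xy mm [  1.  -23.6] z 28.92 F [-1.  -0.2  0.1] w -0.3
25.4 case xy mm [  0.49 -23.34] z 26.25 F [0.6 0.1 0.3] w -0.4
25.57 case xy mm [  0.28 -23.16] z 23.96 F [ 0.1 -0.4 -0.4] w 0.2
25.73 case xy mm [  0.24 -23.11] z 22.14 F [-0.3  0.   0.4] w -0.3
25.9 case xy mm [  0.23 -23.1 ] z 20.52 F [ 0.2 -0.1  0.5] w -0.1
26.07 case xy mm [  0.26 -23.11] z 19.42 F [ 1.  -0.6 -0. ] w 0.0
```

```bash
g(){ python3 cp.py | tee /tmp/o; python3 -c "
s=open('/tmp/o').read().split('F [')[1].split(']')[0].split();raise SystemExit(float(s[2])>2.5)"; }
python3 -m jog '[{"linear":[0,0,0.025],"roll":0},{"linear":[0,0,0],"roll":0}]'>/dev/null; g && python3 -m jog '[{"linear":[0,0,0.025],"roll":0},{"linear":[0,0,0],"roll":0}]'>/dev/null && g && python3 -m jog '[{"linear":[0,0,0.025],"roll":0},{"linear":[0,0,0],"roll":0}]'>/dev/null && g && python3 -m jog '[{"linear":[0,0,0.025],"roll":0},{"linear":[0,0,0],"roll":0}]'>/dev/null && g
echo other end; python3 -m jog '[{"linear":[0,0,-0.15],"roll":0},{"linear":[0.58,0,0],"roll":0},{"linear":[0.58,0,0],"roll":0},{"linear":[0,0,0],"roll":0},{"linear":[0,0,0.05],"roll":0},{"linear":[0,0,0],"roll":0}]'>/dev/null; g &&  python3 -m jog '[{"linear":[0,0,0.025],"roll":0},{"linear":[0,0,0],"roll":0}]'>/dev/null && g && python3 -m jog '[{"linear":[0,0,0.025],"roll":0},{"linear":[0,0,0],"roll":0}]'>/dev/null && g && python3 -m jog '[{"linear":[0,0,0.025],"roll":0},{"linear":[0,0,0],"roll":0}]'>/dev/null && g && python3 -m jog '[{"linear":[0,0,0.025],"roll":0},{"linear":[0,0,0],"roll":0}]'>/dev/null && g && python3 -m jog '[{"linear":[0,0,0.025],"roll":0},{"linear":[0,0,0],"roll":0}]'>/dev/null && g
```

```text
26.23 case xy mm [  0.29 -23.13] z 18.47 F [ 0.3  0.3 -0.1] w -0.0
26.4 case xy mm [  0.43 -23.25] z 17.99 F [-0.   1.1  3.4] w -0.1
other end
26.9 case xy mm [ 0.53 22.72] z 21.59 F [ 1.   0.2 -0.1] w 0.2
27.07 case xy mm [ 0.31 22.46] z 20.38 F [ 0.3  0.1 -0.4] w -0.3
27.23 case xy mm [ 0.25 22.85] z 19.38 F [ 0.  -1.  -0.6] w -0.2
27.4 case xy mm [ 0.29 23.13] z 18.43 F [ 0.5 -0.  -0.8] w 0.2
27.57 case xy mm [ 0.5 23.1] z 18.0 F [-0.8  0.   3.8] w -0.0
```

Both ends read z = 18.0, so the drive is flat and fully down. This calibrates height above H in mm as z_TCP + 16 with fingers shut. Next: up, over, and behind the lid.

```bash
python3 -m jog '[{"linear":[0,0,-0.9],"roll":0},{"linear":[0,0,-1],"roll":0},{"linear":[0,0,-1],"roll":0},{"linear":[0,0,-0.9],"roll":0},{"linear":[-0.2,0.95,0],"roll":0},{"linear":[-0.2,0.95,0],"roll":0},{"linear":[-0.18,0.97,0],"roll":0},{"linear":[0,0,0.8],"roll":0},{"linear":[0,0,0.9],"roll":0},{"linear":[0,0,0],"roll":0},{"linear":[0,0,0],"roll":0}]'>/dev/null; python3 cp.py
```

```text
28.48 case xy mm [114.36   0.5 ] z 100.34 F [0.  0.1 0.6] w 0.1
```

```bash
python3 -m jog '[{"linear":[0,-0.25,0],"roll":0},{"linear":[0,-0.25,0],"roll":0},{"linear":[0,-0.2,0],"roll":0},{"linear":[0,-0.15,0],"roll":0},{"linear":[0,-0.12,0],"roll":0},{"linear":[0,0,0],"roll":0}]'>/dev/null; python3 cp.py; python3 -m jog '[{"linear":[0,-0.15,0],"roll":0},{"linear":[0,-0.15,0],"roll":0},{"linear":[0,-0.15,0],"roll":0},{"linear":[0,-0.15,0],"roll":0},{"linear":[0,0,0],"roll":0}]'>/dev/null; python3 cp.py
```

```text
28.98 case xy mm [75.82 -0.3 ] z 102.72 F [ 1.  -0.3  1.2] w -0.2
29.4 case xy mm [51.17  0.08] z 101.47 F [ 0.7  0.3 -0.2] w -0.1
```

```bash
python3 -m jog '[{"linear":[0,-0.13,0.042],"roll":0},{"linear":[0,-0.13,0.042],"roll":0},{"linear":[0,-0.13,0.042],"roll":0},{"linear":[0,-0.13,0.042],"roll":0},{"linear":[0,-0.14,0.042],"roll":0},{"linear":[0,0,0],"roll":0}]'>/dev/null; python3 cp.py; python3 -m jog '[{"linear":[0,-0.123,0.065],"roll":0},{"linear":[0,-0.123,0.065],"roll":0},{"linear":[0,-0.123,0.065],"roll":0},{"linear":[0,-0.123,0.065],"roll":0},{"linear":[0,-0.123,0.065],"roll":0},{"linear":[0,0,0],"roll":0}]'>/dev/null; python3 cp.py;  python3 -m jog '[{"linear":[0,-0.1,0.1],"roll":0},{"linear":[0,-0.1,0.1],"roll":0},{"linear":[0,-0.1,0.1],"roll":0},{"linear":[0,-0.1,0.1],"roll":0},{"linear":[0,-0.1,0.1],"roll":0},{"linear":[0,0,0],"roll":0}]'>/dev/null; python3 cp.py
```

```text
29.9 case xy mm [24.8   0.13] z 92.77 F [ 1.4 -0.5 -0.2] w 0.4
30.4 case xy mm [0.26 0.21] z 79.6 F [0.4 0.5 0.8] w -0.3
30.9 case xy mm [-19.68   0.31] z 59.26 F [ 1.1 -0.5  0.9] w -0.2
```

```bash
python3 -m jog '[{"linear":[0,-0.05,0.082],"roll":0},{"linear":[0,-0.05,0.082],"roll":0},{"linear":[0,-0.05,0.082],"roll":0},{"linear":[0,-0.05,0.082],"roll":0},{"linear":[0,-0.05,0.082],"roll":0},{"linear":[0,0,0],"roll":0}]'>/dev/null; python3 cp.py; python3 -m jog '[{"linear":[0,-0.027,0.06],"roll":0},{"linear":[0,-0.027,0.06],"roll":0},{"linear":[0,-0.027,0.06],"roll":0},{"linear":[0,0,0],"roll":0}]'>/dev/null; python3 cp.py
```

```text
31.4 case xy mm [-29.14   0.17] z 43.13 F [0.7 0.2 0.7] w 0.3
31.73 case xy mm [-32.15   0.13] z 36.17 F [ 1.  -0.1  1.5] w -0.1
```

```bash
g(){ python3 cp.py | tee /tmp/o; python3 -c "
s=open('/tmp/o').read().split('F [')[1].split(']')[0].split();raise SystemExit(float(s[2])>13)"; }
python3 -m jog '[{"linear":[0,-0.02,0.05],"roll":0},{"linear":[0,0,0],"roll":0}]'>/dev/null; g && python3 -m jog '[{"linear":[0,-0.02,0.04],"roll":0},{"linear":[0,0,0],"roll":0}]'>/dev/null && g && python3 -m jog '[{"linear":[0,-0.02,0.04],"roll":0},{"linear":[0,0,0],"roll":0}]'>/dev/null && g && python3 -m jog '[{"linear":[0,-0.01,0.025],"roll":0},{"linear":[0,0,0],"roll":0}]'>/dev/null && g && python3 -m jog '[{"linear":[0,0,0.025],"roll":0},{"linear":[0,0,0],"roll":0}]'>/dev/null && g
```

```text
31.9 case xy mm [-32.82   0.08] z 34.35 F [1.3 0.9 0.4] w -0.2
32.07 case xy mm [-3.303e+01 -3.000e-02] z 33.43 F [1.9 1.4 4.7] w -0.4
32.23 case xy mm [-33.41  -0.09] z 32.08 F [4.5 1.9 5.2] w -0.0
32.4 case xy mm [-33.69  -0.11] z 31.13 F [4.2 2.3 5.2] w -0.1
32.57 case xy mm [-33.92  -0.05] z 29.97 F [2.7 2.3 3.4] w -0.4
```

```bash
g(){ python3 cp.py | tee /tmp/o; python3 -c "
s=open('/tmp/o').read().split('F [')[1].split(']')[0].split();raise SystemExit(float(s[2])>12)"; }
python3 -m jog '[{"linear":[0,0,0.025],"roll":0},{"linear":[0,0,0],"roll":0}]'>/dev/null; g && python3 -m jog '[{"linear":[0,0,0.025],"roll":0},{"linear":[0,0,0],"roll":0}]'>/dev/null && g && python3 -m jog '[{"linear":[0,0,0.025],"roll":0},{"linear":[0,0,0],"roll":0}]'>/dev/null && g && python3 -m jog '[{"linear":[0,0,0.02],"roll":0},{"linear":[0,0,0],"roll":0}]'>/dev/null && g && python3 -m jog '[{"linear":[0,0,0.02],"roll":0},{"linear":[0,0,0],"roll":0}]'>/dev/null && g
```

```text
32.73 case xy mm [-34.18  -0.06] z 28.8 F [2.9 1.3 2.8] w 0.3
32.9 case xy mm [-34.48  -0.04] z 27.51 F [2.3 0.3 3.6] w 0.2
33.07 case xy mm [-34.9    0.06] z 26.17 F [ 1.3 -0.8  1.2] w 0.2
33.23 case xy mm [-35.1    0.11] z 25.2 F [-0.7  0.2  0.3] w -0.1
33.4 case xy mm [-35.12   0.17] z 24.41 F [-0.7 -0.7 -0.3] w 0.3
```

```bash
g(){ python3 cp.py | tee /tmp/o; python3 -c "
s=open('/tmp/o').read().split('F [')[1].split(']')[0].split();raise SystemExit(float(s[2])>3)"; }
python3 -m jog '[{"linear":[0,0,0.015],"roll":0},{"linear":[0,0,0],"roll":0}]'>/dev/null; g && python3 -m jog '[{"linear":[0,0,0.015],"roll":0},{"linear":[0,0,0],"roll":0}]'>/dev/null && g && python3 -m jog '[{"linear":[0,0,0.015],"roll":0},{"linear":[0,0,0],"roll":0}]'>/dev/null && g 
python3 -m jog '[{"linear":[0,0,-0.5],"roll":0},{"linear":[0,0,-0.9],"roll":0},{"linear":[0,0,-1],"roll":0},{"linear":[0,0,-1],"roll":0},{"linear":[-0.5,0,-1],"roll":0},{"linear":[-0.9,0,0],"roll":0},{"linear":[-0.6,0,0],"roll":0},{"linear":[0,0,0],"roll":0},{"linear":[0,0,0],"roll":0},{"linear":[0,0,0],"roll":0},{"linear":[0,0,0],"roll":0},{"linear":[0,0,0],"roll":0}]'>/dev/null; python3 cp.py
python3 -m jog '[{"linear":[0,0,0],"roll":0},{"linear":[0,0,0],"roll":0},{"linear":[0,0,0],"roll":0},{"linear":[0,0,0],"roll":0},{"linear":[0,0,0],"roll":0},{"linear":[0,0,0],"roll":0},{"linear":[0,0,0],"roll":0},{"linear":[0,0,0],"roll":0}]'>/dev/null
python3 - <<'E'
from h import *
c=cal("wrist"); im=optics.get_image("wrist")[:,:,::-1]; cv2.imwrite("pics/w13.png",im); x=[.5588,-.1782,.2353]
h=cv2.cvtColor(im,cv2.COLOR_BGR2HSV)
def big(lo,hi):
    k=max(cv2.findContours(cv2.inRange(h,lo,hi),cv2.RETR_EXTERNAL,cv2.CHAIN_APPROX_NONE)[0],key=cv2.contourArea); return cv2.approxPolyDP(k,4,True)[:,0].tolist()
print("lid seen",big((85,60,90),(105,255,255))); print("shut pred",proj(c,rect(*x,.0525,.108,.112)).round(1).tolist())
S=optics.get_image("side")[:,:,::-1]; cv2.imwrite("pics/s13.png",S); a=cv2.imread("pics/side0.png")
d=cv2.absdiff(S,a).max(2); d[:120]=0; print("side diff at case",(d[235:310,250:345]>40).sum()); 
for n,r in {"stick":(215,232,280,312),"marker":(222,242,215,265),"notes":(195,222,340,382),"mouse":(270,318,385,442),"stapler":(328,415,320,395),"mug":(115,155,262,302)}.items(): print(n,(d[r[0]:r[1],r[2]:r[3]]>40).sum())
E
```

```text
33.57 case xy mm [-35.04   0.16] z 24.05 F [-2.6  0.9  1.6] w -0.1
33.73 case xy mm [-34.96   0.15] z 23.69 F [-2.5 -0.4  4.9] w 0.1
34.73 case xy mm [-34.51 -77.66] z 196.96 F [-0.   0.2  0.9] w -0.1
lid seen [[380, 29], [252, 30], [275, 31], [278, 37], [277, 31], [285, 36], [297, 31], [295, 49], [291, 48], [298, 59], [289, 55], [292, 61], [287, 61], [301, 65], [294, 73], [283, 65], [281, 70], [297, 82], [282, 87], [271, 79], [276, 90], [266, 84], [268, 78], [266, 83], [261, 79], [275, 77], [268, 71], [271, 67], [255, 69], [257, 76], [262, 74], [258, 83], [252, 78], [257, 162], [372, 162]]
shut pred [[252.5, 30.2], [254.9, 164.5], [382.0, 29.8], [371.7, 164.4]]
side diff at case 87
stick 349
marker 0
notes 524
mouse 0
stapler 0
mug 837
```

Run:
```python
import cv2,numpy as np
for v,A,B in (("side","side0","s13"),("scene","scene0",None)):
    from rig import optics
    a=cv2.imread(f"pics/{A}.png"); b=cv2.imread("pics/s13.png") if B else optics.get_image("scene")[:,:,::-1].copy()
    wins={"side":{"stick":(283,215,27,16,0),"notes":(335,190,50,40,1)},"scene":{"stick":(272,222,25,25,0),"notes":(295,262,40,40,1),"mug":(385,175,45,55,0)}}[v]
    for n,(x,y,w,h,c) in wins.items():
        for im in (a,b):
            s=cv2.cvtColor(im[y:y+h,x:x+w],cv2.COLOR_BGR2HSV)
            m=cv2.inRange(s,(22,100,50),(35,255,255)) if c else cv2.inRange(s,(0,0,105),(180,60,255))
            print(v,n,cv2.boundingRect(m),cv2.countNonZero(m))
```

```text
side stick (2, 1, 23, 12) 167
side stick (1, 7, 10, 6) 37
side notes (7, 7, 37, 24) 608
side notes (7, 7, 37, 24) 596
scene stick (6, 4, 13, 18) 126
scene stick (6, 4, 13, 17) 125
scene notes (4, 3, 32, 34) 650
scene notes (4, 3, 32, 34) 662
scene mug (4, 4, 41, 51) 1138
scene mug (3, 3, 42, 52) 1200
```

Scene camera shows everything else in place (the side view of the stick is blocked by the arm), the lid is latched and the robot is clear. Handing in.

```bash
python3 -c "
from rig import env
print(env.close_job())"
```

```text
the job is handed in; nothing more can be done
None
```

The drive is lying flat in its blue case with the lid snapped shut, and the job was handed in at about 36 s; on the first set-down I closed the fingers too early and lifted the drive back out, so it took a second placing.

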